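# Charge the bench hand pump until its pin pops out

### The arm

A 7-joint arm with a two-finger parallel gripper is mounted at the origin on a cart in front of the work surface, level with it; the furniture and walls round the work are solid. World frame = base frame: x ahead of the robot, y to its left, z up, the work surface at z = 0. Lengths are in m, angles in degrees, forces in N, time in s.
With the tool pointing down it reaches from about 0.425 to 0.95 m from the base axis. Payload 16.7 kg.
Tool frame: the origin (TCP) lies at the very end of the fingers, on their centre line; the grasp point (between the pads) lies 19 mm behind it; x points along the fingers, z is the direction in which the jaws open and shut, and the axes are right-handed (so a half turn about x gives the same grasp; the last joint's range is limited). The gripper opens to 94 mm and grips with 3 to 60 N. Pads are 16 mm wide; open, the fingers measure 119 mm over their backs; the gripper's body (75 mm by 177 mm) begins 78 mm behind the grasp point.
Start: joints at [-72.966, 24.414, 4.234, 92.017, -1.954, 63.644, -3.845], TCP at [0.292, 0.609, 0.205] pointing down, gripper open.
Joint ranges: [-163.25, 163.25], [-28.42, 122.38], [-70.27, 78.77], [12.13, 141.07], [-58.53, 238.53], [9.26, 117.41], [-156.51, 156.51]. Speed limits (degrees/s): [108.29, 108.29, 136.94, 136.94, 172.46, 172.46, 172.46].

### API

Orientations are given as [roll, pitch, yaw] about the fixed x, y, z axes, in that order (R = Rz(yaw) Ry(pitch) Rx(roll)).
In Python, from workcell import arm gives the robot as it stands.
- The arm moves only by the shell command python3 -m inch 'ROWS' [OPENING] [FORCE]. ROWS is JSON, a list of rows, each a list of 6 numbers: the shift along the world's x, y, z in cm, then the turn, a rotation vector about the world's x, y, z in rad. In form: [[x, y, z, wx, wy, wz], ...]. A call has 1 to 10 rows; each row is the pose to reach, as a shift and turn from the pose commanded when the call began; what a row does not reach only later rows make up. A row lasts 1/10 s, in which the tool goes at most 50 mm and 8.59 degrees, less where a joint would pass 70% of its speed; a pose out of reach is approached as far as the arm can. A call with a gripper value outside its range is refused whole. OPENING is the closure, from -1 (fully open) to 1 (shut), so that 0 is half open, set as the call begins (- or left out, the last holds). The fingers move at their own pace and stop on an object; FORCE is the grip in N (left out, the last holds). Time passes only in rows, so rows that repeat a pose let the fingers close. It gives the time, the measured TCP pose, the force and the opening at its end, in the units of the state.
- arm.state(): the state, without advancing time (a new reading comes with each control period).
- arm.camera(name): name is "scene" or "top"; returns the picture (420x560x3 uint8, red, green, blue); there is no depth.
- arm.camera_model(name): a dict with "camera_matrix" (3x3 intrinsics, pixels), "view" (4x4, takes a point from world to camera coordinates). Camera axes: x right, y down, z forward; pixel columns grow to the right and rows downward; lengths in m; the calibration is good to about 2 mm. A picture is of the moment at which its call begins. camera_model takes no time and is no camera call.
- arm.hand_in(): hands the job in, once; it reports no verdict.
The state is a dict: "time": time; "joints": joint angles; "joint_velocities": joint speeds; "tau": joint torques, N m; "position": TCP position; "tcp_rot": TCP orientation; "force": force on the tool from outside, world axes, zero at the start; "ft_torque": the same for the moment, N m; "width": opening from 0.0 (shut) to 1.0 (fully open).
Only numpy, scipy, OpenCV 4.12 (cv2) and the standard library are available. Lean on these libraries where they do the work, as an engineer would, in place of code of your own. Each camera call takes 0.05 s, during which the arm holds its last target. There are 200 camera calls.

### The job

Charge the blue hand pump: with the fingertips press its black knob all the way down and let it spring all the way back up, again and again, until the red indicator pin beside it has popped fully out and the green band at the pin's foot shows; then move clear, leaving the knob up. Grip and lift nothing: do not take the knob round its rim or touch the pin itself, and leave the pump standing where it is and the things around it undisturbed.

Things in the scene. Friction and masses are not known exactly. Their poses are not given: they have to be found in the camera images.
- pump: heavy blue hand pump (1.5 kg, stands loose on rubber feet): dark base plate 100x156 mm, blue housing 64x128 mm with an aluminium top at 105 mm. Origin at the centre of its underside; z up, y along its length: the plunger's axis stands at y = -34 mm, the indicator pin's at y = +40 mm, both at x = 0
- knob_top (a point): centre of the top of the round black plunger knob (48 mm wide, slightly domed, 22 mm thick; 160 mm above the bench when up). It is pressed straight down; the outer rim must not be gripped
- plunger (a joint): plunger travel in m: 0 = up (sprung), 0.014 = fully down at its stop. The spring pushes back with about 7 N at the top and 12 N at the bottom; it rises by itself when let go
- pin_out (a joint): indicator pin travel in m, upward: 0 = in, 0.054 = fully out (stop at 0.055). A ratchet with 6 mm steps moves it: pressing the knob does not move the pin, the rise of the released knob lifts it, by 12 mm for a full press (more than 12.5 mm down, then fully up), and it stays there; short presses lift it less or not at all. Starts between 0 and 0.024, so 3 to 5 full strokes are needed; the last may lift it by less than 12 mm. More strokes than needed do no harm
- pin_tip (a point): top of the red indicator pin (12 mm thick), 4 mm above its brass collar when in and 58 mm when fully out; the collar's top is 113 mm above the bench. The lowest 5 mm of the pin are green and show above the collar only when it is fully out
- knob_skirt: rim of the knob, below the domed top: 48 mm wide, its widest part ends 10 mm below the knob's top; moves with the knob, origin at the centre of the knob's underside
- pin: the red indicator pin as a body; its origin lies on its axis, level with the pump's underside when the pin is in, and rises with it
- fan: square black fan, 60x60x20 mm; loose, near the pump: leave it alone. Origin at the centre of its underside
- beaker: clear plastic beaker, 68 mm wide, 76 mm high; loose, near the pump: leave it alone. Origin at the centre of its underside
- reagent2: white bottle, 47 mm wide, 90 mm high; loose, near the pump: leave it alone. Origin at the centre of its underside
- fuse_box: flat clear box of fuses, 35x60x14 mm; loose, near the pump: leave it alone. Origin at the centre of its underside
- vial1: small sample vial with blue cap, 12 mm wide, 35 mm high; loose, near the pump: leave it alone. Origin at the centre of its underside
- vial3: small sample vial with black cap, 12 mm wide, 35 mm high; loose, near the pump: leave it alone. Origin at the centre of its underside
Mind the look-alikes: they are no part of the job. Of the things like the pump, leave any that is pink; of the rest the smaller one is meant.

How it is judged (in metres and radians):
On the way, in this order (a step that is already met when the one before it is completed fails the run):
1. the knob is pressed (value of joint plunger above 0.006 m), for 0.05 s.
2. it springs back up (value of joint plunger below 0.002 m), for 0.05 s.
3. it is pressed a second time (value of joint plunger above 0.006 m), for 0.05 s.
4. it springs back up (value of joint plunger below 0.002 m), for 0.05 s.
5. it is pressed a third time (value of joint plunger above 0.006 m), for 0.05 s.
6. the knob is up and the pin fully out (value of joint plunger below 0.002 m and value of joint pin_out above 0.0515 m), for 0.2 s.
At the end, for the whole second after the job is handed in: the indicator pin is out by more than 51.5 of 54 mm, the knob is back up (within 2 mm), and the pump stands upright and still within 30 mm of where it stood (all of step 6 and angle between pump's own z axis and vertical below 0.05 rad and linear speed of pump below 0.01 m/s and distance of pump from where it was at the start of the episode below 0.03 m); the robot touches nothing.
It fails at once if the pump is lifted, tipped or shoved (moved more than 30 mm or tilted more than 0.15 rad) (distance of pump from where it was at the start of the episode above 0.03 m or angle between pump's own z axis and vertical above 0.15 rad).
It fails at once if the indicator pin is touched (more than 1 N) (contact force between pin and the fingers above 1 N or contact force between pin and the arm above 1 N).
It fails at once if the knob is gripped round its rim (more than 3 N from the fingers) (contact force between knob_skirt and the fingers above 3 N).
It fails at once if a thing beside the pump is moved by more than 30 mm (distance of any of reagent2, vial1, vial3, beaker, fuse_box, fan from where it was at the start of the episode above 0.03 m).
It also fails if it takes over 45 s, if anything falls off the work surface, if the arm or the gripper's body presses on something with over 40 N, if the wrist force passes 120 N, or if a joint passes its speed limit or range.

## Working session

There is one attempt and no reset: what is moved stays moved. The work goes in short steps, Python scripts to look and compute and a shell command to move; the robot and the scene stay as the last step left them, time stands still between calls to the robot, and variables do not carry over. Pictures are saved under pics/ and viewed, about 8 in all and at most 12, crops included, and the job is handed in when it is done.

```bash
mkdir -p pics; python3 - <<'E'
from workcell import arm
import cv2
for n in("scene","top"):
    cv2.imwrite(f"pics/{n}0.png",arm.camera(n)[:,:,::-1]); m=arm.camera_model(n); print(n,m)
print(arm.state())
E
```

```text
scene {'camera_matrix': array([[394.97180498,   0.        , 280.68751685],
       [  0.        , 394.97180498, 211.90955233],
       [  0.        ,   0.        ,   1.        ]]), 'view': array([[ 0.21062648,  0.97754679, -0.00622535, -0.2201563 ],
       [ 0.58903541, -0.13199331, -0.7972547 , -0.23725088],
       [-0.78017548,  0.164256  , -0.60361096,  1.4913371 ],
       [ 0.        ,  0.        ,  0.        ,  1.        ]])}
top {'camera_matrix': array([[538.14397627,   0.        , 273.72873026],
       [  0.        , 538.14397627, 205.12548077],
       [  0.        ,   0.        ,   1.        ]]), 'view': array([[ 1.18933985e-02, -9.99929052e-01,  6.62198397e-04,
         8.64851445e-02],
       [-9.93482958e-01, -1.18917984e-02, -1.13358715e-01,
         6.01525812e-01],
       [ 1.13358547e-01,  6.90337544e-04, -9.93553906e-01,
         1.27273663e+00],
       [ 0.00000000e+00,  0.00000000e+00,  0.00000000e+00,
         1.00000000e+00]])}
{'time': 0.1, 'joints': array([-72.9658309 ,  24.44824816,   4.23184434,  92.04899063,
        -1.95403497,  63.64557638,  -3.84438032]), 'joint_velocities': array([ 0.06295658, -0.01884248,  0.08599277, -0.15999186, -0.05193543,
        0.00085009,  0.13717101]), 'tau': array([ 9.72207781e-03, -9.37464523e+01,  3.67712706e+00, -4.55047417e+01,
       -4.86705161e-02,  1.67353026e-02,  1.24175208e-04]), 'position': array([0.29150534, 0.60834531, 0.20481726]), 'tcp_rot': array([-175.90101784,   89.9293545 , -111.50303374]), 'force': array([0.43870643, 0.50852439, 0.1300068 ]), 'ft_torque': array([ 0.06762399, -0.01397811,  0.07222793]), 'width': 1.0024788876354835}
```

View pics/scene0.png

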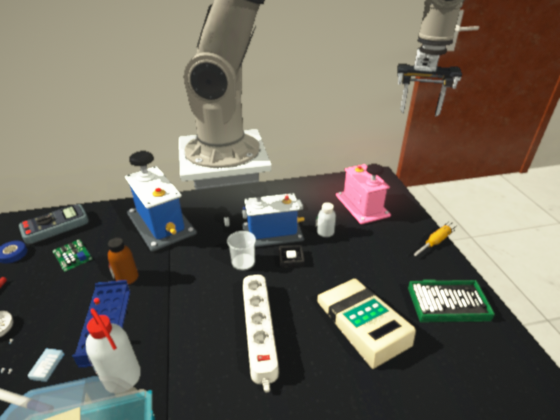

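View pics/top0.png

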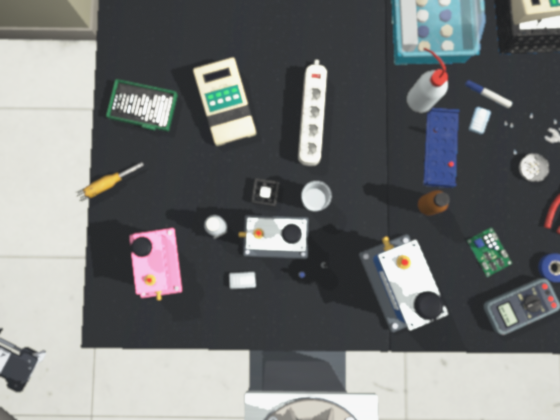

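Blue candidates in the top view are the small pump at (275,237) and the larger one at (405,283). The pink one at (157,263) is excluded. The small blue one fits, so I'll confirm it enlarged.

```bash
python3 - <<'E'
import cv2,numpy as np
a=cv2.imread("pics/top0.png")[170:300,200:340]; b=cv2.imread("pics/scene0.png")[170:280,210:350]
r=lambda i:cv2.resize(i,None,fx=5.5,fy=5.5,interpolation=cv2.INTER_CUBIC)
cv2.imwrite("pics/topc.png",np.clip(r(a)*1.0,0,255)[:600]);
cv2.imwrite("pics/scenec.png",r(b)[:600])
E
```

```text
[ WARN:0@0.103] global loadsave.cpp:1063 imwrite_ Unsupported depth image for selected encoder is fallbacked to CV_8U.
```

View pics/topc.png

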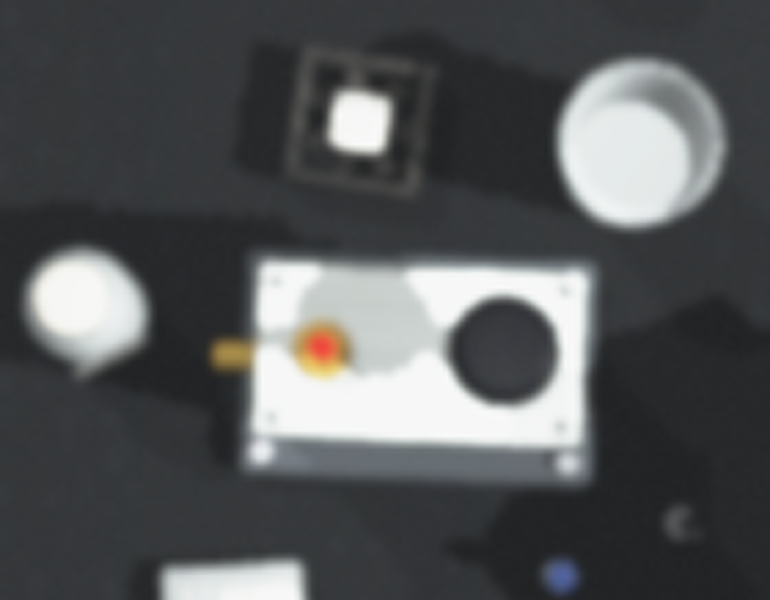

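View pics/scenec.png

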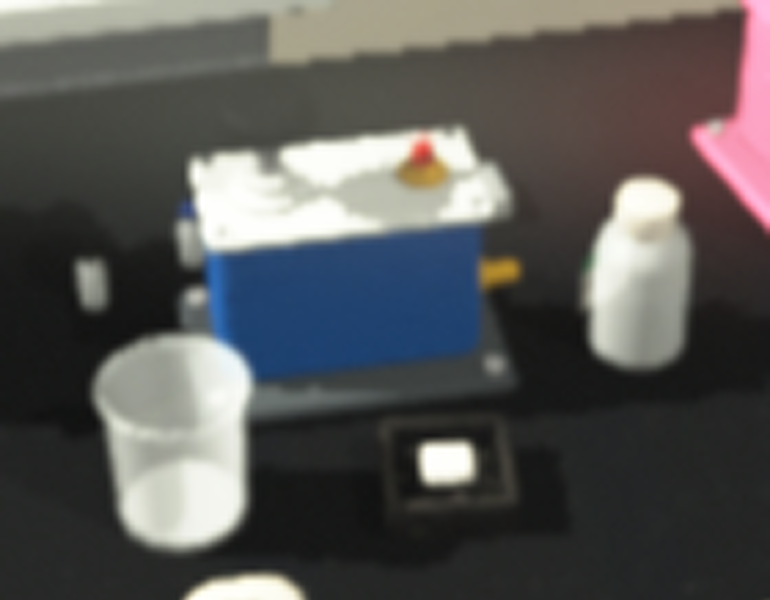

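```bash
cat > h.py <<'E'
import numpy as np
from workcell import arm
def ray(n,u,v,z):
    m=arm.camera_model(n);V=m["view"];R,t=V[:3,:3],V[:3,3]
    d=R.T@np.linalg.solve(m["camera_matrix"],[u,v,1]);c=-R.T@t
    return c+d*(z-c[2])/d[2]
def proj(n,p):
    m=arm.camera_model(n);q=m["camera_matrix"]@(m["view"]@np.r_[p,1])[:3];return q[:2]/q[2]
E
python3 - <<'E'
from h import *
from scipy.spatial.transform import Rotation as Ro
f=lambda n,x,y,z,o:ray(n,x/5.5+o[0]-.4,y/5.5+o[1]-.4,z)
T=(200,170);S=(210,170)
k=f("top",504,351,.152,T);p=f("top",322,346,.120,T);print("knob",k,"pin",p,np.linalg.norm((k-p)[:2]))
c=[f("top",*q,.105,T) for q in((257,262),(590,268),(580,445),(250,438))];print("top corners",*c,np.mean(c,0))
print("pin scene",f("scene",422,150,.125,S))
print("knob in scene px",(proj("scene",k)-S+.4)*5.5)
s=arm.state();R=Ro.from_euler("xyz",s["tcp_rot"],degrees=True).as_matrix();print(R.round(3))
E
```

```text
knob [0.52496512 0.05440281 0.152     ] pin [0.52809492 0.12799331 0.12      ] 0.07365702548211557
top corners [0.5637059  0.15602315 0.105     ] [0.56285572 0.0173578  0.105     ] [0.4893451  0.02113193 0.105     ] [0.49060527 0.15762708 0.105     ] [0.526628   0.08803499 0.105     ]
pin scene [0.53424524 0.12579354 0.125     ]
knob in scene px [266.26820312 110.07344075]
[[-0.    -0.902  0.432]
 [-0.001  0.432  0.902]
 [-1.    -0.    -0.001]]
```

```bash
python3 -m inch '[[0,0,5,0,0,0],[2,-5,5,0,0,-0.1],[4,-9.5,5,0,0,-0.2],[6,-14,5,0,0,-0.3],[8,-19,5,0,0,-0.4],[10,-23.5,5,0,0,-0.5],[12,-28,5,0,0,-0.6],[13.5,-32,5,0,0,-0.7],[15,-36,5,0,0,-0.8],[15,-36,5,0,0,-0.8]]' 1 20
python3 -m inch '[[2,-4.5,0,0,0,-0.1],[4,-9,0,0,0,-0.2],[6,-14,0,0,0,-0.2],[8.3,-19.4,0,0,0,-0.2],[8.3,-19.4,-1,0,0,-0.2],[8.3,-19.4,-1,0,0,-0.2],[8.3,-19.4,-1,0,0,-0.2]]'
python3 - <<'E'
from h import *
import cv2
a=arm.camera("top");b=arm.camera("scene");s=arm.state();print(s["position"],s["tcp_rot"],s["force"],s["width"],s["time"])
r=lambda i:cv2.resize(i,(560,420))
print(proj("top",s["position"]),proj("scene",s["position"]))
i=np.hstack([cv2.resize(a[150:300,200:340],(400,428)),cv2.resize(b[100:250,200:340],(400,428))])[:,:,::-1]
cv2.imwrite("pics/m1.png",i)
E
```

```text
time: 1.1
position: [0.4435, 0.2431, 0.2557]
tcp_rot: [-74.3, 90.0, -56.3]
force: [0.7, 0.3, -0.2]
width: 0.183
time: 1.8
position: [0.5243, 0.0554, 0.2452]
tcp_rot: [-176.8, 89.9, -169.7]
force: [-0.1, 0.8, 0.1]
width: 0.007
[0.5243834  0.05618811 0.24560203] [115.09187914  89.9767194  122.30802527] [-0.59082551  0.43309457 -0.08729655] 0.0061227787680228464 1.9
[291.87804062 230.86586394] [257.10759102 156.80390264]
```

View pics/m1.png

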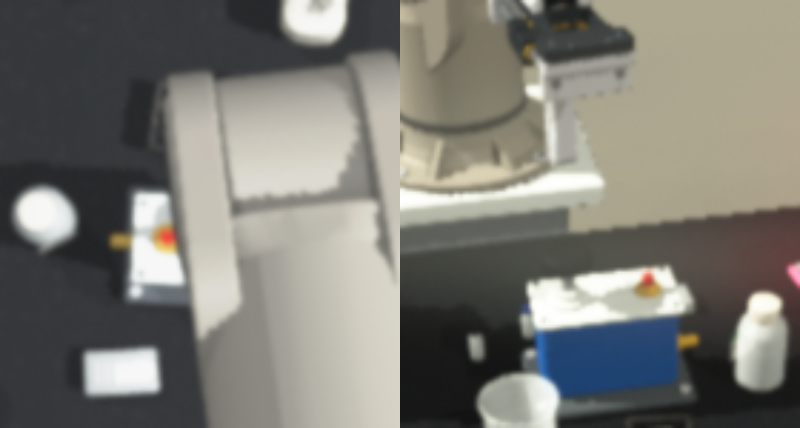

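The left view shows the arm over the knob. In the right view the closed fingertips are at about (560,160), directly above the pump. Next I'll descend and probe.

```bash
python3 -m inch '[[0,-0.1,-3,0,0,0],[0,-0.1,-5.5,0,0,0],[0,-0.1,-7,0,0,0],[0,-0.1,-8,0,0,0],[0,-0.1,-8,0,0,0],[0,-0.1,-8.5,0,0,0],[0,-0.1,-9,0,0,0],[0,-0.1,-9,0,0,0]]'
python3 -m inch '[[0,0,-0.4,0,0,0],[0,0,-0.8,0,0,0],[0,0,-0.8,0,0,0],[0,0,-0.8,0,0,0]]'
```

```text
time: 2.7
position: [0.5254, 0.0542, 0.156]
tcp_rot: [22.6, 89.9, 29.7]
force: [-1.4, 1.7, 7.4]
width: 0.006
time: 3.1
position: [0.5254, 0.0542, 0.1485]
tcp_rot: [28.5, 89.9, 35.6]
force: [-2.0, 1.3, 11.0]
width: 0.007
```

```bash
python3 -m inch '[[0,0,-0.2,0,0,0],[0,0,-0.4,0,0,0],[0,0,-0.4,0,0,0],[0,0,-0.4,0,0,0]]'
```

```text
time: 3.5
position: [0.5256, 0.0542, 0.1456]
tcp_rot: [37.3, 89.8, 44.4]
force: [-9.7, -0.7, 31.0]
width: 0.008
```

31 N at z = 0.1456 means the knob is on its stop. I'll release it and check the pin.

```bash
python3 -m inch '[[0,0,0.8,0,0,0],[0,0,1.6,0,0,0],[0,0,2.4,0,0,0],[0,0,2.4,0,0,0],[0,0,2.4,0,0,0]]'
python3 - <<'E'
from h import *
import cv2
b=arm.camera("scene");print(arm.state()["force"])
cv2.imwrite("pics/m2.png",cv2.resize(b[130:260,210:350],(700,600) )[:,:,::-1])
E
```

```text
time: 4.0
position: [0.5246, 0.0538, 0.1675]
tcp_rot: [45.6, 90.0, 52.7]
force: [0.4, -1.2, -0.1]
width: 0.005
[0.14557554 0.4617749  0.1835925 ]
```

View pics/m2.png

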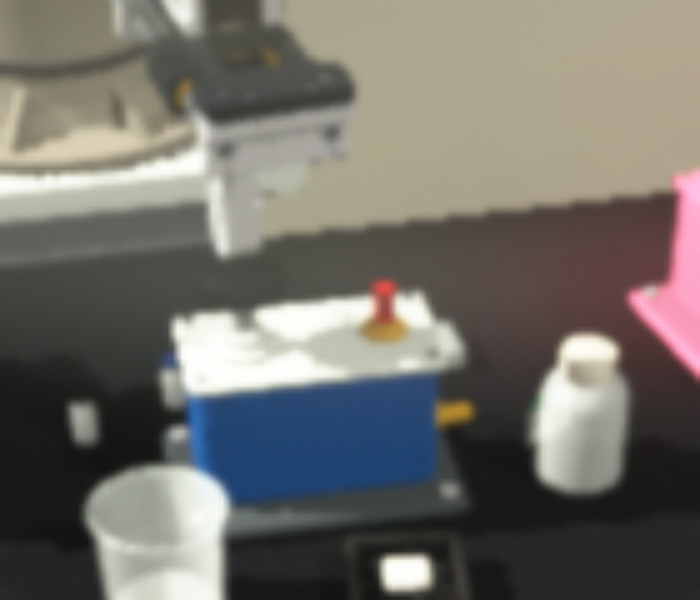

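The pin rose: its tip is now at (384,288), well above the collar at (384,325), and the pump and nearby things haven't moved. I'll do 3 more full strokes, going about 2.5 cm down from here each time.

```bash
for i in 1 2 3; do python3 -m inch '[[0,0,-0.9,0,0,0],[0,0,-1.5,0,0,0],[0,0,-2.1,0,0,0],[0,0,-2.4,0,0,0],[0,0,-2.4,0,0,0],[0,0,-2.4,0,0,0]]'; python3 -m inch '[[0,0,0.8,0,0,0],[0,0,1.6,0,0,0],[0,0,2.4,0,0,0],[0,0,2.4,0,0,0],[0,0,2.4,0,0,0]]'; done
python3 - <<'E'
from h import *
import cv2
b=arm.camera("scene")
cv2.imwrite("pics/m3.png",cv2.resize(b[150:250,230:330],(600,600),interpolation=cv2.INTER_CUBIC )[:,:,::-1])
E
```

```text
time: 4.65
position: [0.5256, 0.0537, 0.1453]
tcp_rot: [43.3, 89.9, 50.4]
force: [-14.2, -2.9, 53.1]
width: 0.005
time: 5.15
position: [0.5244, 0.0537, 0.1671]
tcp_rot: [178.5, 90.0, -174.4]
force: [0.7, 0.6, -0.5]
width: 0.006
time: 5.75
position: [0.5255, 0.0537, 0.1453]
tcp_rot: [46.3, 89.9, 53.4]
force: [-16.0, -2.5, 55.0]
width: 0.005
time: 6.25
position: [0.5244, 0.0537, 0.167]
tcp_rot: [-175.7, 90.0, -168.6]
force: [0.2, 0.1, -0.0]
width: 0.002
time: 6.85
position: [0.5255, 0.0538, 0.1453]
tcp_rot: [46.5, 89.9, 53.6]
force: [-15.5, -2.4, 55.2]
width: 0.002
time: 7.35
position: [0.5244, 0.0537, 0.167]
tcp_rot: [-176.0, 90.0, -168.9]
force: [0.7, -0.3, -0.4]
width: 0.004
```

View pics/m3.png

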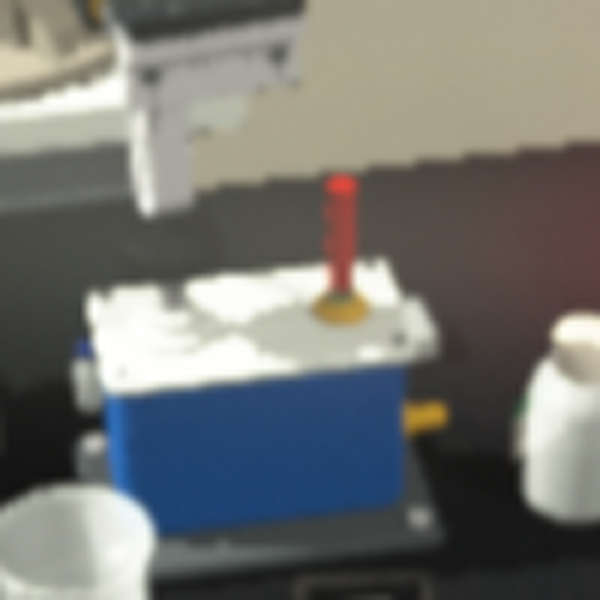

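The pin is nearly or fully out: its tip is at (342,182), with a greenish hint at its foot (340,296). I'll do one more stroke to be safe, since extra strokes do no harm, then move up and clear.

```bash
python3 -m inch '[[0,0,-0.9,0,0,0],[0,0,-1.5,0,0,0],[0,0,-2.1,0,0,0],[0,0,-2.3,0,0,0],[0,0,-2.3,0,0,0],[0,0,-2.3,0,0,0]]'; python3 -m inch '[[0,0,0.8,0,0,0],[0,0,1.6,0,0,0],[0,0,3,0,0,0],[0,0,6,0,0,0],[0,0,10,0,0,0],[0,-4,14,0,0,0],[0,-8,14,0,0,0],[0,-12,14,0,0,0],[0,-12,14,0,0,0],[0,-12,14,0,0,0]]'
python3 - <<'E'
from h import *
import cv2
b=arm.camera("scene");a=arm.camera("top")
i=np.hstack([cv2.resize(b[165:240,250:325],(500,500),interpolation=cv2.INTER_CUBIC ),cv2.resize(a[180:300,200:320],(300,500))])
cv2.imwrite("pics/m4.png",i[:,:,::-1])
V=lambda h:proj("scene",[.529,.127,h])
print("tip px expected full/one 6mm less",V(.171),V(.165),"collar",V(.113))
E
```

```text
time: 8.0
position: [0.5254, 0.0538, 0.1455]
tcp_rot: [39.9, 89.9, 47.0]
force: [-9.5, -1.8, 37.3]
width: 0.006
time: 9.0
position: [0.5244, -0.0669, 0.2843]
tcp_rot: [159.6, 90.0, 166.6]
force: [-0.4, 0.5, -0.2]
width: 0.003
tip px expected full/one 6mm less [286.3762052  180.69102601] [286.37035504 182.69367018] collar [286.32137488 199.4607155 ]
```

View pics/m4.png

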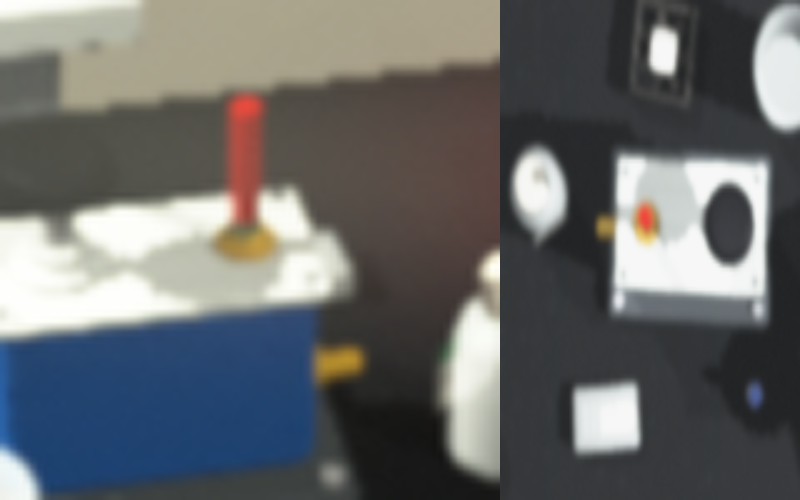

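The tip is at row 180.6; fully out predicts 180.7. The last stroke didn't change it (180.3 before), there is green at the foot, and the knob is up.

```bash
python3 -c "
from workcell import arm
print(arm.hand_in())"
```

```text
the job is handed in; nothing more can be done
None
```

I pressed the knob of the small blue pump (not the pink or the larger blue one) through five full strokes with the closed fingertips. Then I moved up and aside and handed the job in at about 9 s.

- **Strokes:** each press reached the stop at a measured tool height of about 145.5 mm, with 31–55 N on the tool. After each of the first four I raised the tip about 7 mm above the knob's rest height, and after the fifth I moved well clear; each time the force was back to about zero.
- **Pin:** its tip is at image row 180.6, where fully out predicts 180.7 and 6 mm short would be 182.7. It did not move noticeably on the fifth stroke, so it is at its end.
- **Green band:** it shows only as a dark greenish sliver at the camera's resolution, so on its own it is weak evidence.
- **Surroundings:** by eye, the knob is up in the last picture, and the pump and the neighbours in view have not moved. No check failed, and hand-in gave no verdict.

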